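# Select the side spacer of a differential by trial fit

### The arm

A 6-joint arm with a two-finger parallel gripper is mounted at the origin on the work surface. World frame = base frame: x ahead of the robot, y to its left, z up, the work surface at z = 0. Lengths are in m, angles in degrees, forces in N, time in s.
With the tool pointing down it reaches from about 0.25 to 0.725 m from the base axis. Payload 9.7 kg.
Tool frame: the origin (TCP) lies at the very end of the fingers, on their centre line; the grasp point (between the pads) lies 19 mm behind it; z points along the fingers, y is the line along which they close (so a half turn about z gives the same grasp; the last joint's range is limited). The gripper opens to 85 mm and grips with 20 to 120 N. Pads are 22 mm wide; open, the fingers measure 114 mm over their backs; the gripper's body (76 mm by 85 mm) begins 54 mm behind the grasp point. The pads swing forward as they close: fully open they stand 13 mm farther back than shut.
Start: joints at [-65.661, 4.979, 10.078, 95.1, 0, 90], TCP at [0.227, -0.501, 0.231] pointing down, gripper open.
Joint ranges: [-179.16, 179.16], [-48.56, 103.87], [-65.8, 70.77], [-126.05, 130.52], [-82.76, 87.17], [-180, 180]. Speed limits (degrees/s): [127.2, 127.2, 147.25, 180, 180, 180].

### API

Orientations are given as [roll, pitch, yaw] about the fixed x, y, z axes, in that order (R = Rz(yaw) Ry(pitch) Rx(roll)).
In Python, from workcell import telemetry, optics, workorder gives the robot as it stands.
- The arm moves only by the shell command python3 -m handwheel 'ROWS' [FORCE]. ROWS is JSON, a list of rows, each an object of numbers: "tx", "ty", "tz": the shift along the tool's x, y, z in m; "ax", "ay", "az": the turn, a rotation vector about the tool's x, y, z in degrees; "jaw": the gripper command: -1 is shut, 1 is fully open, values between are in proportion. A call has exactly 10 rows; each row shifts and turns the commanded pose from where the row before left it, along the tool's axes as they then stand; what a row does not reach is not made up. A row lasts 1/8 s, in which the tool goes at most 62.5 mm and 10.7 degrees, less where a joint would pass 70% of its speed; a pose out of reach is approached as far as the arm can. A call is refused whole if a number of a shift passes 0.0625 or a number of a turn 10.7, either way. A call with a gripper value outside its range is refused whole. The fingers move at their own pace and stop on an object; FORCE is the grip in N (left out, the last holds). Time passes only in rows, so rows that do not move let the fingers close, or fill a call up. It gives the time, the measured TCP pose, the force, the opening and the grip force at its end, in the units of the state.
- telemetry.get_obs(): the state, without advancing time (a new reading comes with each control period).
- optics.camera(name): name is "scene" or "top" or "wrist"; returns a dict with "color" (480x640x3 uint8, red, green, blue), "K" (3x3 intrinsics, pixels), "k1" (the pictures are not rectified: a ray, as slopes to the right and down, at radius r is drawn at 1 + k1 r^2 times it, then the intrinsics apply), "extrinsics" (4x4, takes a point from camera to world coordinates); the wrist camera has in their place "mount" (4x4, takes a point from camera to tool coordinates, whose origin is the TCP and whose axes are the flange's). Camera axes: x right, y down, z forward; pixel columns grow to the right and rows downward; lengths in m; the calibration is good to about 2 mm. A picture is of the moment at which its call begins: read the wrist's pose just before it. There is no depth.
- workorder.job_done(): hands the job in; it is judged then, once.
The state is a dict: "time": time; "q": joint angles; "qd": joint speeds; "joint_efforts": joint torques, N m; "ee_pos": TCP position; "tcp_rot": TCP orientation; "wrist_force": force on the tool from outside, world axes, zero at the start; "torque": the same for the moment, N m; "opening": finger opening in m; "grasp_force": force on a finger pad.
Only numpy, scipy, OpenCV 4.12 (cv2) and the standard library are available. Lean on these libraries where they do the work, as an engineer would, in place of code of your own. Each camera call takes 0.05 s, during which the arm holds its last target. There are 200 camera calls.

### The job

Find which of the three horseshoe spacers fills the gap between the differential's side-cover thrust plate and the end of the carrier bearing: the thickest one that slides in under light hand pressure, without forcing or dropping it. Leave that one in the gap, fully home on its shoulder, and leave the other two standing in slots of the wooden rack; do not disturb the bearing caps and sockets lying about.

Things in the scene. Friction and masses are not known exactly. Their poses are not given: they have to be found in the camera images.
- housing: aluminium differential housing, cover off, open side up, on a blue bench stand; 220 (x) x 280 (y) mm, fixed. Origin: centre of the underside; y along the axle line, 130 mm up. Its +y end wall is 20 mm thick, inner face at y = 100 mm, top at z = 178. The gap to fill is near this wall, centred on x = 0. The -y end has its spacer already
- side_cover: side cover in the housing's +y wall, clamped: outside a round flange with bolts, 100 mm across; inside a flat steel thrust plate, 72 mm wide (x), from the shoulder up to level with the wall's top. Origin: centre of the flange's outer face. The plate's face, square to y, stands 1 to 13 mm inside the wall's inner face, different each time; its distance from this origin is not known: find it by touch
- carrier: differential carrier, clamped: 150 mm crown wheel, its top 205 mm above the bench, dark 90 mm case, a 72 mm bearing at each end. Origin on the axle line at the crown wheel's back; y towards the gap. The +y bearing (top 166 mm above the bench) ends in a flat face 10.5 to 17.5 mm from the thrust plate, different each time; its distance from this origin is not known: find the gap by trial
- slot (a point): on the housing: upper edge of the +y wall's inner face (housing x = 0, y = 100, z = 178 mm); axes as the housing's. Going from here to -y one meets the thrust plate, then the gap, then the bearing
- shoulder (a point): on the housing, straight below the slot point (housing x = 0, y = 100, z = 112 mm): the level shoulder at the foot of the gap, on which the spacer's feet stand. Cap faces beside it (|x| over 37 mm, z = 130 mm) leave the feet 6 mm on either side
- rack: wooden rack 200 (x) x 86 (y) x 38 mm tall, fixed. Origin: centre of the underside. Three slots open upwards at x = -62, 0 and +62 mm, each 17.5 mm wide (x), 66 mm long (y), floor 10 mm above the bench. A spacer stands in a slot with its thickness along the rack's x
- spacer_thin: steel horseshoe spacer 10 mm thick (y), about 250 g, upright; 62 mm wide (x), 104 tall (z). Origin: centre of underside. Legs at |x| 14 to 31 mm up to z = 54, bridge to z = 66, above it a tab 36 mm wide (x) up to z = 104, to be gripped across the thickness. The feet are square, without bevels. Starts in any rack slot; all three are alike but for thickness.
- spacer_mid: steel horseshoe spacer 12.5 mm thick (y), about 310 g, upright; 62 mm wide (x), 104 tall (z). Origin: centre of underside. Legs at |x| 14 to 31 mm up to z = 54, bridge to z = 66, above it a tab 36 mm wide (x) up to z = 104, to be gripped across the thickness. The feet are square, without bevels. Starts in any rack slot; all three are alike but for thickness.
- spacer_thick: steel horseshoe spacer 15 mm thick (y), about 370 g, upright; 62 mm wide (x), 104 tall (z). Origin: centre of underside. Legs at |x| 14 to 31 mm up to z = 54, bridge to z = 66, above it a tab 36 mm wide (x) up to z = 104, to be gripped across the thickness. The feet are square, without bevels. Starts in any rack slot; all three are alike but for thickness.
- cap_a: leave alone: bearing cap, a steel half ring 126 x 24 x 55 mm standing on its two feet. Origin: centre of its underside
- cap_b: leave alone: the other bearing cap, the same. Origin: centre of its underside
- socket_big: leave alone: steel socket, 42 mm across, 45 mm tall. Origin: centre of its underside
- socket_small: leave alone: steel socket, 30 mm across, 40 mm tall. Origin: centre of its underside
There are look-alikes about, which are no part of the job. What is shaped like the rack but orange is not meant.

How it is judged:
By the outcome, as a careful person would: the job done as asked, in the order asked, and still so for the second after the job is handed in, with the robot touching nothing.
It also fails if it takes over 72 s, if anything falls off the work surface, if the arm or the gripper's body presses on something with over 40 N, if the wrist force passes 120 N, or if a joint passes its speed limit or range.

## Working session

There is one attempt and no reset: what is moved stays moved. The work goes in short steps, Python scripts to look and compute and a shell command to move; the robot and the scene stay as the last step left them, time stands still between calls to the robot, and variables do not carry over. Pictures are saved under pics/ and viewed, at most 12 in all, crops included, and the job is handed in when it is done.

```bash
mkdir -p pics; ls; cat > h.py <<'E'
import numpy as np, cv2
from scipy.spatial.transform import Rotation as R
from workcell import telemetry, optics, workorder
def pose():
    o=telemetry.get_obs(); T=np.eye(4); T[:3,3]=o["ee_pos"]
    T[:3,:3]=R.from_euler('xyz',o["tcp_rot"],degrees=True).as_matrix(); return T,o
def shot(n,f):
    T,o=pose(); c=optics.camera(n); E=c["extrinsics"] if n!="wrist" else T@np.array(c["mount"])
    np.savez(f"pics/{f}.npz",color=c["color"],K=c["K"],k1=c["k1"],E=E)
    cv2.imwrite(f"pics/{f}.png",c["color"][:,:,::-1])
def ld(f): return dict(np.load(f"pics/{f}.npz"))
def ray(c,u,v):
    K=c["K"]; d=np.array([(u-K[0,2])/K[0,0],(v-K[1,2])/K[1,1]]); s=d.copy()
    for _ in range(20): s=d/(1+c["k1"]*(s@s))
    E=c["E"]; return E[:3,3],E[:3,:3]@np.array([s[0],s[1],1.])
def on(c,u,v,z):
    o,d=ray(c,u,v); return o+d*(z-o[2])/d[2]
def proj(c,p):
    E=c["E"]; q=E[:3,:3].T@(np.array(p)-E[:3,3]); s=q[:2]/q[2]; s=s*(1+c["k1"]*(s@s)); return c["K"][:2,:2]@s+c["K"][:2,2]
E
python3 - <<'E'
from h import *
for n in("scene","top","wrist"): shot(n,n+"0")
print(telemetry.get_obs())
for n in("scene","top"): c=ld(n+"0"); print(c["E"],c["K"],c["k1"])
E
```

```text
pics
{'time': 0.15, 'q': array([-6.56610150e+01,  5.00352118e+00,  1.00450319e+01,  9.50974948e+01,
        1.45291433e-04,  8.99993543e+01]), 'qd': array([ 0.10899384, -0.12084523,  0.19915004,  0.07394504,  0.10734277,
       -0.03187511]), 'joint_efforts': array([ 8.24291078e-06, -5.20761538e+01,  4.65044510e+01,  1.38026554e-02,
       -8.63515680e-06,  1.20158838e-06]), 'ee_pos': array([ 0.22660901, -0.50097244,  0.23075051]), 'tcp_rot': array([-1.79944016e+02, -1.45922261e-04,  2.43396305e+01]), 'wrist_force': array([1.42770264, 0.76976078, 0.2436579 ]), 'torque': array([-0.05668814,  0.03821532, -0.03063111]), 'grasp_force': 0.0, 'opening': 0.08571505625021308}
[[ 0.05974312  0.59280746 -0.80312519  1.32403009]
 [ 0.99820469 -0.03891309  0.04553199 -0.05027937]
 [-0.00426038 -0.80440356 -0.59406798  0.78609319]
 [ 0.          0.          0.          1.        ]] [[541.61439058   0.         323.09024886]
 [  0.         541.61439058 248.1618874 ]
 [  0.           0.           1.        ]] -0.10200200736349418
[[-0.01748946 -0.99100197  0.13269971  0.29126253]
 [-0.99979434  0.01597112 -0.0124978   0.01894176]
 [ 0.01026598 -0.132891   -0.99107749  1.2542791 ]
 [ 0.          0.          0.          1.        ]] [[516.03899343   0.         332.29052449]
 [  0.         516.03899343 238.41077401]
 [  0.           0.           1.        ]] 0.018234103865529563
```

View pics/scene0.png

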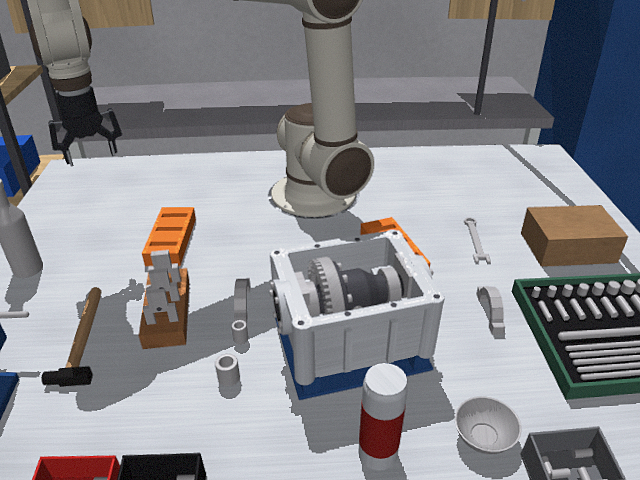

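View pics/top0.png

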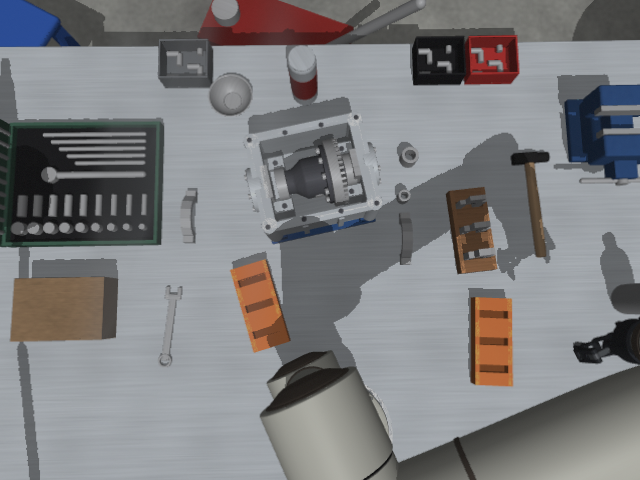

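The scene view shows the grey housing (355,310) with the cover flange towards (280,300), and the wooden rack (165,300) holding three spacers. In the top view the rack is at (472,230) and the housing at (315,172), with the crown wheel at (340,170). Next I'll compute rough positions and enlarge the housing.

```bash
python3 - <<'E'
from h import *
c=ld("top0")
for n,u,v,z in [("h1",248,140,.178),("h2",356,117,.178),("h3",380,204,.178),("h4",270,233,.178),("r",449,192,.038),("r",484,188,.038),("r",495,268,.038),("r",459,273,.038)]: print(n,on(c,u,v,z).round(3))
i=c["color"][:,:,::-1]
a=cv2.resize(i[100:250,235:395],None,fx=3.6,fy=3.6,interpolation=cv2.INTER_CUBIC)
b=cv2.resize(i[180:280,440:505],None,fx=3.4,fy=3.4,interpolation=cv2.INTER_CUBIC)
o=np.zeros((540,800,3),np.uint8); o[:a.shape[0],:a.shape[1]]=a; o[:b.shape[0],577:577+b.shape[1]]=b
cv2.imwrite("pics/crop1.png",o)
E
```

```text
h1 [0.652 0.183 0.178]
h2 [ 0.701 -0.051  0.178]
h3 [ 0.508 -0.097  0.178]
h4 [0.449 0.136 0.178]
r [ 0.562 -0.28   0.038]
r [ 0.571 -0.365  0.038]
r [ 0.377 -0.38   0.038]
r [ 0.367 -0.294  0.038]
```

View pics/crop1.png

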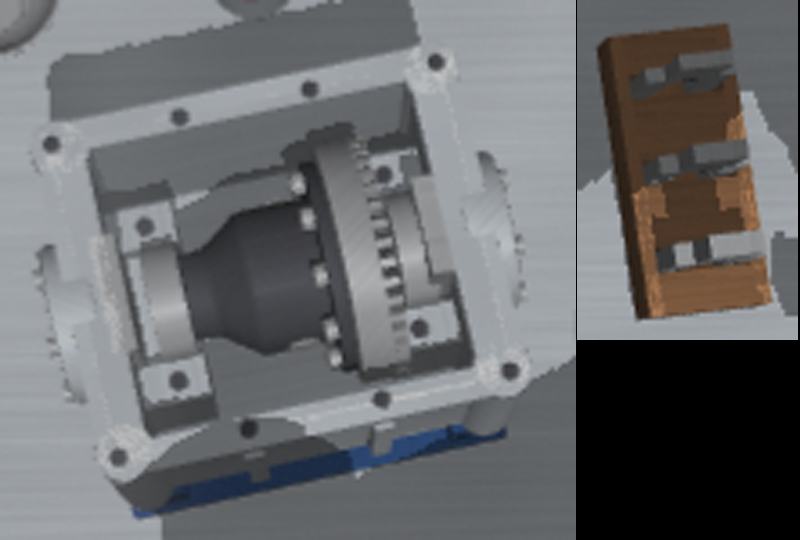

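The gap is at the left end in the top image (world +y), between the thin plate at crop (108,290) and the bearing at (150,300). The right end is already filled. The wooden rack holds one spacer in each slot.

```bash
cat >> h.py <<'E'
def go(p,yaw):
    T,o=pose(); d=T[:3,:3].T@(np.array(p)-T[:3,3]); y=R.from_matrix(T[:3,:3]).as_euler('xyz',degrees=True)
    Rt=R.from_euler('xyz',[180,0,yaw],degrees=True).as_matrix()
    rv=R.from_matrix(T[:3,:3].T@Rt).as_rotvec(degrees=True)
    print("t=%.2f"%o["time"],"pos",T[:3,3].round(4),"rpy",y.round(2),"F",o["wrist_force"].round(1),"open %.4f"%o["opening"])
    print("first shift (tool, before turning):",d.round(4),"then turn",rv.round(2))
    print("or turn, then shift:",(Rt.T@(np.array(p)-T[:3,3])).round(4))
E
python3 - <<'E'
from h import *
print(optics.camera("wrist")["mount"])
go([.47,-.33,.33],94.4)
E
```

```text
[[ 3.67130402e-04 -9.63927321e-01 -2.66165334e-01  6.72662722e-02]
 [ 9.99999931e-01  3.68185771e-04  4.59340535e-05  2.84629559e-04]
 [ 5.37211994e-05 -2.66165332e-01  9.63927390e-01 -1.43565856e-01]
 [ 0.00000000e+00  0.00000000e+00  0.00000000e+00  1.00000000e+00]]
t=0.20 pos [ 0.2266 -0.501   0.2309] rpy [-179.95    0.     24.34] F [-0.3  0.1  0.1] open 0.0852
first shift (tool, before turning): [ 0.2922 -0.0556 -0.0991] then turn [-4.000e-02 -3.000e-02 -7.006e+01]
or turn, then shift: [ 0.1518  0.2558 -0.0991]
```

```bash
python3 -m handwheel '[{"tx":0.0584,"ty":-0.011,"tz":-0.014,"jaw":-0.1},{"tx":0.0584,"ty":-0.011,"tz":-0.014},{"tx":0.0584,"ty":-0.011,"tz":-0.014},{"tx":0.0584,"ty":-0.011,"tz":-0.014,"az":-10},{"az":-10},{"az":-10},{"az":-10},{"az":-10},{"az":-10},{"az":-10}]'
python3 -m handwheel '[{},{},{},{},{},{},{},{},{},{}]' | tail -3
python3 - <<'E'
from h import *
shot("wrist","w1"); go([.47,-.33,.30],94.4)
E
```

```text
t=0.25 pos [ 0.2267 -0.501   0.231 ] rpy [-179.96   -0.     24.34] F [-0.1  0.4  0.3] open 0.0858
first shift (tool, before turning): [ 0.2922 -0.0555 -0.069 ] then turn [-3.000e-02 -2.000e-02 -7.006e+01]
or turn, then shift: [ 0.1518  0.2557 -0.069 ]$[0]: bad value
$[0]: bad value
```

View pics/w1.png

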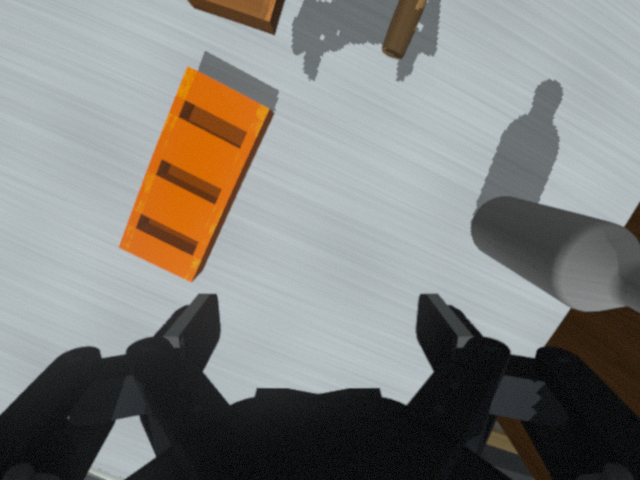

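The call was refused, so the picture still shows the start pose: orange rack at (190,170), wooden rack only at the top edge. I'll give all seven keys in each row.

```bash
python3 -m handwheel '[{"tx":0.0584,"ty":-0.011,"tz":-0.014,"ax":0,"ay":0,"az":0,"jaw":-0.1},{"tx":0.0584,"ty":-0.011,"tz":-0.014,"ax":0,"ay":0,"az":0,"jaw":-0.1},{"tx":0.0584,"ty":-0.011,"tz":-0.014,"ax":0,"ay":0,"az":0,"jaw":-0.1},{"tx":0.0584,"ty":-0.011,"tz":-0.014,"ax":0,"ay":0,"az":0,"jaw":-0.1},{"tx":0.0584,"ty":-0.011,"tz":-0.014,"ax":0,"ay":0,"az":-10,"jaw":-0.1},{"tx":0,"ty":0,"tz":0,"ax":0,"ay":0,"az":-10,"jaw":-0.1},{"tx":0,"ty":0,"tz":0,"ax":0,"ay":0,"az":-10,"jaw":-0.1},{"tx":0,"ty":0,"tz":0,"ax":0,"ay":0,"az":-10,"jaw":-0.1},{"tx":0,"ty":0,"tz":0,"ax":0,"ay":0,"az":-10,"jaw":-0.1},{"tx":0,"ty":0,"tz":0,"ax":0,"ay":0,"az":-10,"jaw":-0.1}]'
python3 - <<'E'
from h import *
go([.47,-.33,.30],94.4)
E
```

```text
time: 1.5
ee_pos: [0.4701, -0.3306, 0.3011]
tcp_rot: [-180.0, -0.0, 84.7]
wrist_force: [-0.9, 0.6, -0.8]
opening: 0.0385
grasp_force: 0.0
t=1.50 pos [ 0.4701 -0.3306  0.3011] rpy [-1.7999e+02 -1.0000e-02  8.4670e+01] F [-0.9  0.6 -0.8] open 0.0385
first shift (tool, before turning): [ 0.0006 -0.0001  0.0011] then turn [-0.01 -0.01 -9.73]
or turn, then shift: [ 0.0006 -0.      0.0011]
```

Works and it tracks well. I'll look at the rack from here.

```bash
python3 - <<'E'
from h import *
shot("wrist","w2")
E
```

```text
(no output)
```

View pics/w2.png

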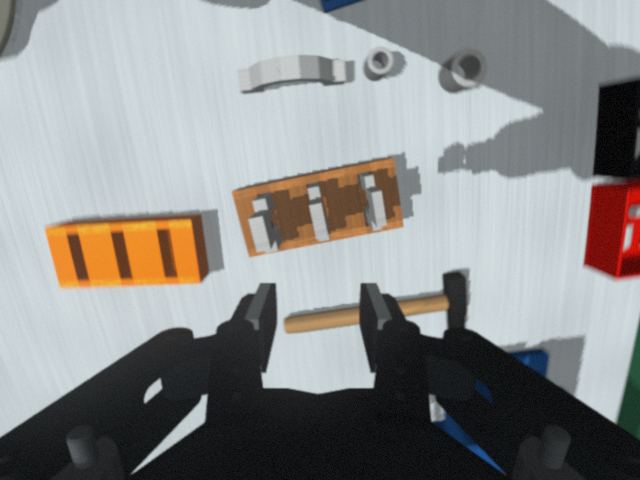

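The wrist view shows the wooden rack between (235,190) and (402,225), with spacers at about (262,230), (318,215) and (376,205). The left one looks thickest. I'll enlarge it.

```bash
python3 - <<'E'
from h import *
c=ld("w2"); i=c["color"][:,:,::-1]
a=cv2.resize(i[145:265,225:415],None,fx=4.2,fy=4.2,interpolation=cv2.INTER_CUBIC)
cv2.imwrite("pics/crop2.png",a)
hsv=cv2.cvtColor(c["color"],cv2.COLOR_RGB2HSV); m=((hsv[...,0]<15)&(hsv[...,1]>110)).astype(np.uint8)
m[:140]=0;m[265:]=0;m[:,:225]=0;m[:,415:]=0
cs=max(cv2.findContours(m,0,2)[0],key=cv2.contourArea); h=cv2.convexHull(cs)
q=cv2.approxPolyDP(h,5,True)[:,0]
print(q.tolist())
for p in q: print(p,on(c,*p,.038).round(4))
E
```

```text
[[393, 160], [401, 226], [249, 254], [234, 191]]
[393 160] [ 0.5647 -0.2821  0.038 ]
[401 226] [ 0.5718 -0.3639  0.038 ]
[249 254] [ 0.3765 -0.3828  0.038 ]
[234 191] [ 0.3698 -0.3011  0.038 ]
```

View pics/crop2.png

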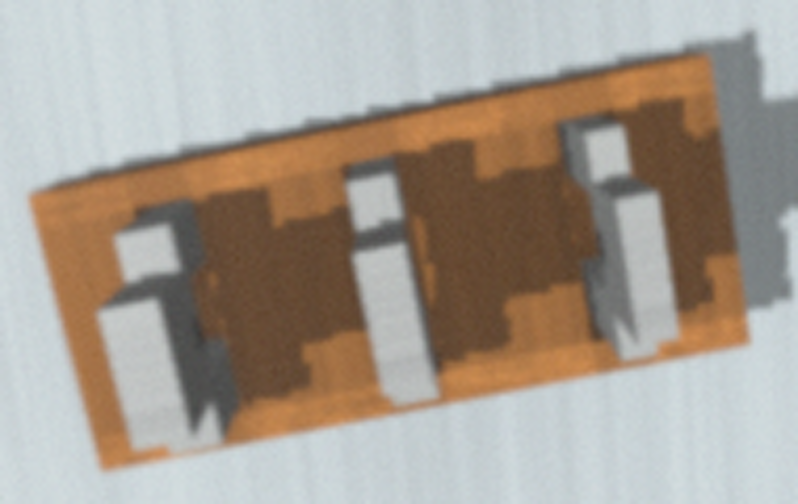

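Left (near) tab top is about 58 px wide in the crop, the centre one 50 and the right 43, so they look like thick, mid and thin. The tab tops' corners follow.

```bash
python3 - <<'E'
from h import *
c=ld("w2")
u=np.array([np.cos(np.radians(5.55)),np.sin(np.radians(5.55))])
for n,Q in dict(near=[(100,308),(158,295),(190,440),(135,450)],mid=[(355,245),(405,235),(438,395),(388,402)],far=[(612,190),(655,185),(680,338),(640,345)]).items():
    P=np.array([on(c,225+(x+.5)/4.2-.5,145+(y+.5)/4.2-.5,.114) for x,y in Q])
    print(n,P.mean(0).round(4),"thick",((P[1]-P[0])[:2]@u).round(4),((P[2]-P[3])[:2]@u).round(4),"len",np.linalg.norm(P[3]-P[0]).round(4),np.linalg.norm(P[2]-P[1]).round(4))
go([.409,-.3385,.086],95.55)
E
```

```text
near [ 0.409 -0.34   0.114] thick 0.0145 0.014 len 0.0364 0.0369
mid [ 0.4712 -0.3323  0.114 ] thick 0.0121 0.0124 len 0.0395 0.0401
far [ 0.5321 -0.3245  0.114 ] thick 0.0102 0.0098 len 0.0384 0.0377
t=1.55 pos [ 0.4701 -0.3306  0.3011] rpy [-1.7999e+02 -1.0000e-02  8.5150e+01] F [0.  0.8 0.1] open 0.0382
first shift (tool, before turning): [-0.013  -0.0601  0.2151] then turn [-1.00e-02 -1.00e-02 -1.04e+01]
or turn, then shift: [-0.0019 -0.0615  0.2151]
```

Thicknesses and positions match the rack slots: thick is near, mid in the centre and thin far. Now I'll grasp the thick one.

```bash
python3 -m handwheel '[{"tx":0,"ty":0,"tz":0,"ax":0,"ay":0,"az":-10.6,"jaw":-0.1},{"tx":-0.002,"ty":-0.031,"tz":0,"ax":0,"ay":0,"az":0,"jaw":-0.1},{"tx":0,"ty":-0.031,"tz":0,"ax":0,"ay":0,"az":0,"jaw":-0.1},{"tx":0,"ty":0,"tz":0.0545,"ax":0,"ay":0,"az":0,"jaw":-0.1},{"tx":0,"ty":0,"tz":0.0545,"ax":0,"ay":0,"az":0,"jaw":-0.1},{"tx":0,"ty":0,"tz":0.0545,"ax":0,"ay":0,"az":0,"jaw":-0.1},{"tx":0,"ty":0,"tz":0.0545,"ax":0,"ay":0,"az":0,"jaw":-0.1},{"tx":0,"ty":0,"tz":0,"ax":0,"ay":0,"az":0,"jaw":-0.1},{"tx":0,"ty":0,"tz":0,"ax":0,"ay":0,"az":0,"jaw":-1},{"tx":0,"ty":0,"tz":0,"ax":0,"ay":0,"az":0,"jaw":-1}]' 60
python3 - <<'E'
from h import *
go([.555,.140,.30],13)
E
```

```text
time: 2.8
ee_pos: [0.4097, -0.339, 0.0863]
tcp_rot: [179.8, 0.2, 94.9]
wrist_force: [-0.3, 0.9, 5.7]
opening: 0.0145
grasp_force: 59.7
t=2.80 pos [ 0.4097 -0.339   0.0863] rpy [1.7983e+02 1.7000e-01 9.4900e+01] F [-0.3  0.9  5.7] open 0.0145
first shift (tool, before turning): [ 0.4642  0.1864 -0.2145] then turn [2.60e-01 2.00e-02 8.19e+01]
or turn, then shift: [ 0.2494 -0.434  -0.2137]
```

Opening is 14.5 mm, so it is the thick one, gripped at 60 N. I'll lift it, turn it, then carry it over the housing.

```bash
python3 -m handwheel '[{"tx":0,"ty":0,"tz":-0.06,"ax":0,"ay":0,"az":0,"jaw":-1},{"tx":0,"ty":0,"tz":-0.06,"ax":0,"ay":0,"az":0,"jaw":-1},{"tx":0,"ty":0,"tz":-0.06,"ax":0,"ay":0,"az":10.2,"jaw":-1},{"tx":0,"ty":0,"tz":-0.04,"ax":0,"ay":0,"az":10.2,"jaw":-1},{"tx":0,"ty":0,"tz":0,"ax":0,"ay":0,"az":10.2,"jaw":-1},{"tx":0,"ty":0,"tz":0,"ax":0,"ay":0,"az":10.2,"jaw":-1},{"tx":0,"ty":0,"tz":0,"ax":0,"ay":0,"az":10.2,"jaw":-1},{"tx":0,"ty":0,"tz":0,"ax":0,"ay":0,"az":10.2,"jaw":-1},{"tx":0,"ty":0,"tz":0,"ax":0,"ay":0,"az":10.2,"jaw":-1},{"tx":0,"ty":0,"tz":0,"ax":0,"ay":0,"az":10.2,"jaw":-1}]' 60
python3 -m handwheel '[{"tx":0.0312,"ty":-0.054,"tz":0,"ax":0,"ay":0,"az":0,"jaw":-1},{"tx":0.0312,"ty":-0.054,"tz":0,"ax":0,"ay":0,"az":0,"jaw":-1},{"tx":0.0312,"ty":-0.054,"tz":0,"ax":0,"ay":0,"az":0,"jaw":-1},{"tx":0.0312,"ty":-0.054,"tz":0,"ax":0,"ay":0,"az":0,"jaw":-1},{"tx":0.0312,"ty":-0.054,"tz":0,"ax":0,"ay":0,"az":0,"jaw":-1},{"tx":0.0312,"ty":-0.054,"tz":0,"ax":0,"ay":0,"az":0,"jaw":-1},{"tx":0.0312,"ty":-0.054,"tz":0,"ax":0,"ay":0,"az":0,"jaw":-1},{"tx":0.0312,"ty":-0.046,"tz":0,"ax":0,"ay":0,"az":0,"jaw":-1},{"tx":0,"ty":0,"tz":0,"ax":0,"ay":0,"az":0,"jaw":-1},{"tx":0,"ty":0,"tz":0,"ax":0,"ay":0,"az":0,"jaw":-1}]' 60
python3 - <<'E'
from h import *
shot("wrist","w3"); go([.555,.140,.30],13)
E
```

```text
time: 4.05
ee_pos: [0.4085, -0.338, 0.3047]
tcp_rot: [179.9, -0.1, 13.0]
wrist_force: [-0.4, -0.4, -3.7]
opening: 0.0141
grasp_force: 60.4
time: 5.3
ee_pos: [0.5536, 0.1315, 0.3041]
tcp_rot: [-180.0, -0.0, 13.4]
wrist_force: [-0.0, -0.5, -4.3]
opening: 0.0141
grasp_force: 61.0
t=5.35 pos [0.5535 0.1309 0.3042] rpy [-1.7998e+02 -5.0000e-02  1.3330e+01] F [ 0.1 -0.6 -3.9] open 0.0140
first shift (tool, before turning): [ 0.0035 -0.0085  0.0042] then turn [-0.02 -0.05  0.33]
or turn, then shift: [ 0.0035 -0.0085  0.0042]
```

View pics/w3.png

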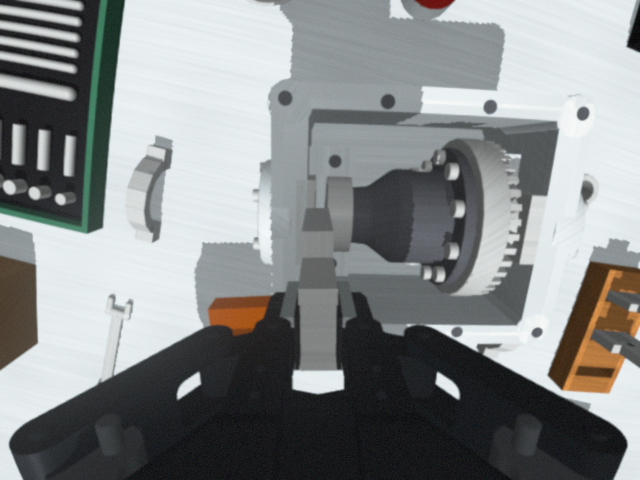

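The view shows the housing with the dark corner bolt holes at (285,98), (583,113) and (536,331), plus the middle holes (388,101) and (490,106). The plate is at (308,190) and the bearing at (340,210). The holes give me the housing pose.

```bash
python3 - <<'E'
from h import *
c=ld("w3"); g=cv2.cvtColor(c["color"],cv2.COLOR_RGB2GRAY)
P=[]
for u,v in [(285,98),(583,113),(536,331),(388,101),(490,106)]:
    w=g[v-11:v+12,u-11:u+12]; m=(w<95).astype(np.uint8); n,l,s,ce=cv2.connectedComponentsWithStats(m)
    k=1+np.argmin(np.hypot(*(ce[1:]-11).T)); x=ce[k]+[u-11,v-11]; p=on(c,*x,.178); P.append(p[:2]); print(x.round(1),s[k,4],p.round(4))
P=np.array(P); d=P[0]-P[1]; L=np.linalg.norm(d); ey=d/L; ex=np.array([ey[1],-ey[0]])
print("L",L,"yaw",np.degrees(np.arctan2(-ey[0],ey[1])),"W",(P[1]-P[2])@ex,(P[1]-P[2])@ey)
C=(P[0]+P[2])/2; print("C",C,"slot",C+.1*ey, "check x of mids",(P[3:]-C)@ex,(P[3:]-C)@ey)
S=C+.1*ey
for n,u,v,z in [("plate top edge +y?",303,180,.178),("plate face",316,180,.178),("bearing L",328,178,.166),("bearing",329,205,.15),("wall inner",310,112,.178)]:
    p=on(c,u,v,z)[:2]; print(n,((p-S)@ex).round(4),((p-S)@ey).round(4))
cv2.imwrite("pics/crop3.png",cv2.resize(c["color"][150:270,250:380,::-1],None,fx=5,fy=5,interpolation=cv2.INTER_CUBIC))
E
```

```text
[284.7  97.7] 135 [0.6519 0.1805 0.178 ]
[581.4 113.3] 25 [ 0.6999 -0.0506  0.178 ]
[534.9 332.6] 7 [ 0.5085 -0.09    0.178 ]
[387.7 101.2] 148 [0.6679 0.1037 0.178 ]
[488.8 105.8] 5 [0.6845 0.0261 0.178 ]
L 0.2361110804613228 yaw 11.73681628486949 W 0.19541625711292995 -0.000414351954736033
C [0.58022392 0.04527197] slot [0.55988227 0.14318121] check x of mids [0.09768952 0.09820677] [ 0.03935779 -0.03999945]
plate top edge +y? 0.036 0.0027
plate face 0.0363 -0.0077
bearing L 0.0372 -0.0176
bearing 0.012 -0.0199
wall inner 0.0878 -0.0016
```

View pics/crop3.png

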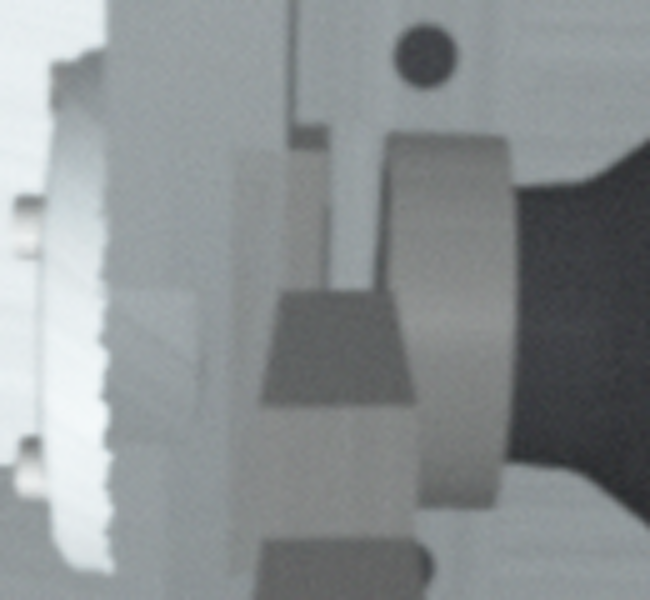

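```bash
python3 - <<'E'
from h import *
c=ld("w3"); a=np.radians(11.74); ex=np.array([np.cos(a),np.sin(a)]); ey=np.array([-np.sin(a),np.cos(a)]); S=np.array([.5599,.1432])
for n,X,Y,z in [("plate",328,160,.178),("plate",328,280,.178),("bear",387,140,.134),("bear",388,290,.155),("bear",388,290,.161),("spacer foot L",282,293,.2285),("spacer foot R",390,293,.2285),("foot L",263,405,.2285),("R",414,405,.2285)]:
    p=on(c,250+(X+.5)/5-.5,150+(Y+.5)/5-.5,z)[:2]; print(n,((p-S)@ex).round(4),((p-S)@ey).round(4))
go([*S,.30],11.74)
E
```

```text
plate 0.035 -0.0071
plate 0.0155 -0.0076
bear 0.0351 -0.0177
bear 0.0104 -0.0182
bear 0.0114 -0.018
spacer foot L 0.0217 -0.0017
spacer foot R 0.0221 -0.0161
foot L 0.0063 0.0005
R 0.0069 -0.0199
t=5.35 pos [0.5535 0.1309 0.3042] rpy [-1.7998e+02 -5.0000e-02  1.3330e+01] F [ 0.1 -0.6 -3.9] open 0.0140
first shift (tool, before turning): [ 0.009  -0.0105  0.0042] then turn [-0.02 -0.05  1.59]
or turn, then shift: [ 0.0087 -0.0107  0.0042]
```

The image puts the gap at about 10.5 mm, so the thick one (15 mm) and probably the mid (12.5 mm) cannot enter. I'll put the thick one back and take the thin one. Its slack between plate and bearing will then show by touch whether 12.5 mm could fit.

```bash
python3 - <<'E'
from h import *
go([.4097,-.339,.30],95.2)
E
python3 -m handwheel '[{"tx":-0.031,"ty":0.0535,"tz":0,"ax":0,"ay":0,"az":0,"jaw":-1},{"tx":-0.031,"ty":0.0535,"tz":0,"ax":0,"ay":0,"az":0,"jaw":-1},{"tx":-0.031,"ty":0.0535,"tz":0,"ax":0,"ay":0,"az":0,"jaw":-1},{"tx":-0.031,"ty":0.0535,"tz":0,"ax":0,"ay":0,"az":0,"jaw":-1},{"tx":-0.031,"ty":0.0535,"tz":0,"ax":0,"ay":0,"az":0,"jaw":-1},{"tx":-0.031,"ty":0.0535,"tz":0,"ax":0,"ay":0,"az":0,"jaw":-1},{"tx":-0.031,"ty":0.0535,"tz":0,"ax":0,"ay":0,"az":0,"jaw":-1},{"tx":-0.031,"ty":0.0495,"tz":0,"ax":0,"ay":0,"az":0,"jaw":-1},{"tx":0,"ty":0,"tz":0,"ax":0,"ay":0,"az":-10.2,"jaw":-1},{"tx":0,"ty":0,"tz":0,"ax":0,"ay":0,"az":-10.2,"jaw":-1}]' 60
python3 -m handwheel '[{"tx":0,"ty":0,"tz":0,"ax":0,"ay":0,"az":-10.2,"jaw":-1},{"tx":0,"ty":0,"tz":0,"ax":0,"ay":0,"az":-10.2,"jaw":-1},{"tx":0,"ty":0,"tz":0,"ax":0,"ay":0,"az":-10.2,"jaw":-1},{"tx":0,"ty":0,"tz":0.03,"ax":0,"ay":0,"az":-10.2,"jaw":-1},{"tx":0,"ty":0,"tz":0.03,"ax":0,"ay":0,"az":-10.2,"jaw":-1},{"tx":0,"ty":0,"tz":0.03,"ax":0,"ay":0,"az":-10.2,"jaw":-1},{"tx":0,"ty":0,"tz":0,"ax":0,"ay":0,"az":0,"jaw":-1},{"tx":0,"ty":0,"tz":0,"ax":0,"ay":0,"az":0,"jaw":-1},{"tx":0,"ty":0,"tz":0,"ax":0,"ay":0,"az":0,"jaw":-1},{"tx":0,"ty":0,"tz":0,"ax":0,"ay":0,"az":0,"jaw":-1}]' 60
python3 - <<'E'
from h import *
go([.4097,-.339,.0863],95.2)
E
```

```text
t=5.35 pos [0.5535 0.1309 0.3042] rpy [-1.7998e+02 -5.0000e-02  1.3330e+01] F [ 0.1 -0.6 -3.9] open 0.0140
first shift (tool, before turning): [-0.2483  0.4241  0.0039] then turn [ 3.000e-02 -6.000e-02 -8.187e+01]
or turn, then shift: [-0.4549 -0.1858  0.0042]
time: 6.6
ee_pos: [0.4088, -0.3401, 0.3038]
tcp_rot: [180.0, -0.0, 33.9]
wrist_force: [0.8, 0.3, -3.5]
opening: 0.0139
grasp_force: 61.3
time: 7.85
ee_pos: [0.4109, -0.3387, 0.214]
tcp_rot: [179.9, 0.0, 94.9]
wrist_force: [-0.3, 0.3, -4.0]
opening: 0.0138
grasp_force: 61.3
t=7.85 pos [ 0.4109 -0.3387  0.214 ] rpy [1.7995e+02 3.0000e-02 9.4930e+01] F [-0.3  0.3 -4. ] open 0.0138
first shift (tool, before turning): [-0.0002 -0.0014  0.1277] then turn [ 0.05  0.03 -0.27]
or turn, then shift: [-0.0002 -0.0012  0.1277]
```

```bash
python3 -m handwheel '[{"tx":0,"ty":-0.0013,"tz":0,"ax":0,"ay":0,"az":-0.3,"jaw":-1},{"tx":0,"ty":0,"tz":0.05,"ax":0,"ay":0,"az":0,"jaw":-1},{"tx":0,"ty":0,"tz":0.04,"ax":0,"ay":0,"az":0,"jaw":-1},{"tx":0,"ty":0,"tz":0,"ax":0,"ay":0,"az":0,"jaw":-1},{"tx":0,"ty":0,"tz":0.005,"ax":0,"ay":0,"az":0,"jaw":-1},{"tx":0,"ty":0,"tz":0.005,"ax":0,"ay":0,"az":0,"jaw":-1},{"tx":0,"ty":0,"tz":0.005,"ax":0,"ay":0,"az":0,"jaw":-1},{"tx":0,"ty":0,"tz":0,"ax":0,"ay":0,"az":0,"jaw":-1},{"tx":0,"ty":0,"tz":0,"ax":0,"ay":0,"az":0,"jaw":-1},{"tx":0,"ty":0,"tz":0,"ax":0,"ay":0,"az":0,"jaw":-1}]' 60
```

```text
time: 9.1
ee_pos: [0.4095, -0.3385, 0.1083]
tcp_rot: [180.0, -0.0, 95.3]
wrist_force: [-0.2, -0.2, -4.1]
opening: 0.014
grasp_force: 61.4
```

No contact force with the feet just inside the slot. I'll lower, release, rise and shift to the thin spacer.

```bash
python3 -m handwheel '[{"tx":0,"ty":0,"tz":0.007,"ax":0,"ay":0,"az":0,"jaw":-1},{"tx":0,"ty":0,"tz":0.007,"ax":0,"ay":0,"az":0,"jaw":-1},{"tx":0,"ty":0,"tz":0.006,"ax":0,"ay":0,"az":0,"jaw":-1},{"tx":0,"ty":0,"tz":0,"ax":0,"ay":0,"az":0,"jaw":-1},{"tx":0,"ty":0,"tz":0,"ax":0,"ay":0,"az":0,"jaw":-0.1},{"tx":0,"ty":0,"tz":0,"ax":0,"ay":0,"az":0,"jaw":-0.1},{"tx":0,"ty":0,"tz":0,"ax":0,"ay":0,"az":0,"jaw":-0.1},{"tx":0,"ty":0,"tz":-0.02,"ax":0,"ay":0,"az":0,"jaw":-0.1},{"tx":0,"ty":0,"tz":-0.05,"ax":0,"ay":0,"az":0,"jaw":-0.1},{"tx":0,"ty":0,"tz":0,"ax":0,"ay":0,"az":0,"jaw":-0.1}]' 60
python3 - <<'E'
from h import *
go([.5326,-.3257,.0855],95.55)
E
```

```text
time: 10.35
ee_pos: [0.4107, -0.3396, 0.1623]
tcp_rot: [179.7, 0.2, 95.3]
wrist_force: [-0.2, -1.1, 0.3]
opening: 0.0384
grasp_force: 0.0
t=10.35 pos [ 0.4107 -0.3396  0.1623] rpy [179.74   0.23  95.3 ] F [-0.2 -1.1  0.3] open 0.0384
first shift (tool, before turning): [0.0029 0.1223 0.0773] then turn [ 0.26  0.24 -0.25]
or turn, then shift: [0.0021 0.1226 0.0768]
```

```bash
python3 -m handwheel '[{"tx":0.002,"ty":0.0612,"tz":0,"ax":0,"ay":0,"az":0,"jaw":-0.1},{"tx":0,"ty":0.0612,"tz":0,"ax":0,"ay":0,"az":0,"jaw":-0.1},{"tx":0,"ty":0,"tz":0,"ax":0,"ay":0,"az":0,"jaw":-0.1},{"tx":0,"ty":0,"tz":0.038,"ax":0,"ay":0,"az":0,"jaw":-0.1},{"tx":0,"ty":0,"tz":0.038,"ax":0,"ay":0,"az":0,"jaw":-0.1},{"tx":0,"ty":0,"tz":0,"ax":0,"ay":0,"az":0,"jaw":-0.1},{"tx":0,"ty":0,"tz":0,"ax":0,"ay":0,"az":0,"jaw":-0.1},{"tx":0,"ty":0,"tz":0,"ax":0,"ay":0,"az":0,"jaw":-1},{"tx":0,"ty":0,"tz":0,"ax":0,"ay":0,"az":0,"jaw":-1},{"tx":0,"ty":0,"tz":0,"ax":0,"ay":0,"az":0,"jaw":-1}]' 60
python3 - <<'E'
from h import *
shot("wrist","w4")
S=np.array([.5599,.1432]); a=np.radians(11.74); ey=np.array([-np.sin(a),np.cos(a)]); print(S-.018*ey)
go([*(S-.018*ey),.3],11.74)
E
```

```text
time: 11.6
ee_pos: [0.5318, -0.3256, 0.084]
tcp_rot: [179.9, 0.1, 95.3]
wrist_force: [-0.9, 1.1, 6.7]
opening: 0.009
grasp_force: 59.4
[0.56356248 0.12557654]
t=11.65 pos [ 0.5318 -0.3256  0.084 ] rpy [1.7988e+02 7.0000e-02 9.5300e+01] F [-0.9  0.4  6.5] open 0.0092
first shift (tool, before turning): [ 0.4461  0.0738 -0.2165] then turn [ 1.500e-01 -3.000e-02  8.356e+01]
or turn, then shift: [ 0.1229 -0.4353 -0.216 ]
```

Thin gripped (9 mm reading, with the same offset of about −1 mm as the thick). I'll carry it to just over the bearing beside the gap.

```bash
python3 -m handwheel '[{"tx":0,"ty":0,"tz":-0.06,"ax":0,"ay":0,"az":0,"jaw":-1},{"tx":0,"ty":0,"tz":-0.06,"ax":0,"ay":0,"az":0,"jaw":-1},{"tx":0,"ty":0,"tz":-0.06,"ax":0,"ay":0,"az":10.4,"jaw":-1},{"tx":0,"ty":0,"tz":-0.04,"ax":0,"ay":0,"az":10.4,"jaw":-1},{"tx":0,"ty":0,"tz":0,"ax":0,"ay":0,"az":10.4,"jaw":-1},{"tx":0,"ty":0,"tz":0,"ax":0,"ay":0,"az":10.4,"jaw":-1},{"tx":0,"ty":0,"tz":0,"ax":0,"ay":0,"az":10.4,"jaw":-1},{"tx":0,"ty":0,"tz":0,"ax":0,"ay":0,"az":10.4,"jaw":-1},{"tx":0,"ty":0,"tz":0,"ax":0,"ay":0,"az":10.4,"jaw":-1},{"tx":0,"ty":0,"tz":0,"ax":0,"ay":0,"az":10.4,"jaw":-1}]' 60
python3 -m handwheel '[{"tx":0.0154,"ty":-0.0544,"tz":0,"ax":0,"ay":0,"az":0,"jaw":-1},{"tx":0.0154,"ty":-0.0544,"tz":0,"ax":0,"ay":0,"az":0,"jaw":-1},{"tx":0.0154,"ty":-0.0544,"tz":0,"ax":0,"ay":0,"az":0,"jaw":-1},{"tx":0.0154,"ty":-0.0544,"tz":0,"ax":0,"ay":0,"az":0,"jaw":-1},{"tx":0.0154,"ty":-0.0544,"tz":0,"ax":0,"ay":0,"az":0,"jaw":-1},{"tx":0.0154,"ty":-0.0544,"tz":0,"ax":0,"ay":0,"az":0,"jaw":-1},{"tx":0.0154,"ty":-0.0544,"tz":0,"ax":0,"ay":0,"az":0,"jaw":-1},{"tx":0.0154,"ty":-0.0544,"tz":0,"ax":0,"ay":0,"az":0,"jaw":-1},{"tx":0,"ty":0,"tz":0,"ax":0,"ay":0,"az":0,"jaw":-1},{"tx":0,"ty":0,"tz":0,"ax":0,"ay":0,"az":0,"jaw":-1}]' 60
python3 - <<'E'
from h import *
go([.5636,.1256,.246],11.74)
E
```

```text
time: 12.9
ee_pos: [0.531, -0.3252, 0.3022]
tcp_rot: [-180.0, 0.0, 11.8]
wrist_force: [-0.3, -0.3, -2.2]
opening: 0.0093
grasp_force: 59.5
time: 14.15
ee_pos: [0.5608, 0.1233, 0.3023]
tcp_rot: [-179.9, 0.0, 12.4]
wrist_force: [0.0, -0.6, -2.3]
opening: 0.0095
grasp_force: 60.0
t=14.15 pos [0.5608 0.1233 0.3023] rpy [-1.7986e+02  1.0000e-02  1.2370e+01] F [ 0.  -0.6 -2.3] open 0.0095
first shift (tool, before turning): [ 0.0032 -0.0016  0.0563] then turn [-0.14  0.01  0.63]
or turn, then shift: [ 0.0032 -0.0017  0.0563]
```

```bash
python3 -m handwheel '[{"tx":0.003,"ty":-0.0015,"tz":0,"ax":0,"ay":0,"az":0.6,"jaw":-1},{"tx":0,"ty":0,"tz":0.03,"ax":0,"ay":0,"az":0,"jaw":-1},{"tx":0,"ty":0,"tz":0.02,"ax":0,"ay":0,"az":0,"jaw":-1},{"tx":0,"ty":0,"tz":0.008,"ax":0,"ay":0,"az":0,"jaw":-1},{"tx":0,"ty":0,"tz":0,"ax":0,"ay":0,"az":0,"jaw":-1},{"tx":0,"ty":0,"tz":0,"ax":0,"ay":0,"az":0,"jaw":-1},{"tx":0,"ty":-0.001,"tz":0,"ax":0,"ay":0,"az":0,"jaw":-1},{"tx":0,"ty":-0.001,"tz":0,"ax":0,"ay":0,"az":0,"jaw":-1},{"tx":0,"ty":0,"tz":0,"ax":0,"ay":0,"az":0,"jaw":-1},{"tx":0,"ty":0,"tz":0,"ax":0,"ay":0,"az":0,"jaw":-1}]' 60
python3 - <<'E'
from h import *
shot("wrist","w5"); c=ld("w5")
go([.5636,.1256,.246],11.74)
cv2.imwrite("pics/crop5.png",cv2.resize(c["color"][120:330,230:400,::-1],None,fx=2.8,fy=2.8,interpolation=cv2.INTER_CUBIC))
E
```

```text
time: 15.4
ee_pos: [0.564, 0.1233, 0.2443]
tcp_rot: [-179.7, 0.0, 12.2]
wrist_force: [0.2, -0.2, -1.7]
opening: 0.0092
grasp_force: 60.0
t=15.45 pos [0.564  0.1233 0.2443] rpy [-179.65    0.     12.19] F [ 0.1  0.8 -2.8] open 0.0092
first shift (tool, before turning): [ 0.0001 -0.0023 -0.0017] then turn [-0.35  0.01  0.45]
or turn, then shift: [ 0.0001 -0.0023 -0.0017]
```

View pics/crop5.png

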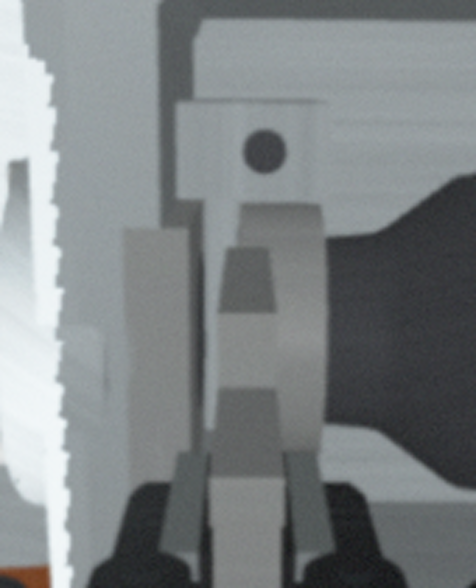

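The crop shows the spacer feet (222–275, 245–310) above the bearing edge, about 5 mm short of the plate face (x≈190). I'll creep towards the plate and watch the force.

```bash
python3 -m handwheel '[{"tx":0,"ty":-0.001,"tz":0,"ax":0,"ay":0,"az":0,"jaw":-1},{"tx":0,"ty":-0.001,"tz":0,"ax":0,"ay":0,"az":0,"jaw":-1},{"tx":0,"ty":-0.0005,"tz":0,"ax":0,"ay":0,"az":0,"jaw":-1},{"tx":0,"ty":0,"tz":0,"ax":0,"ay":0,"az":0,"jaw":-1},{"tx":0,"ty":0,"tz":0,"ax":0,"ay":0,"az":0,"jaw":-1},{"tx":0,"ty":0,"tz":0,"ax":0,"ay":0,"az":0,"jaw":-1},{"tx":0,"ty":0,"tz":0,"ax":0,"ay":0,"az":0,"jaw":-1},{"tx":0,"ty":0,"tz":0,"ax":0,"ay":0,"az":0,"jaw":-1},{"tx":0,"ty":0,"tz":0,"ax":0,"ay":0,"az":0,"jaw":-1},{"tx":0,"ty":0,"tz":0,"ax":0,"ay":0,"az":0,"jaw":-1}]' 60
python3 - <<'E'
from h import *
print(telemetry.get_obs()["torque"])
E
python3 -m handwheel '[{"tx":0,"ty":-0.0005,"tz":0,"ax":0,"ay":0,"az":0,"jaw":-1},{"tx":0,"ty":-0.0005,"tz":0,"ax":0,"ay":0,"az":0,"jaw":-1},{"tx":0,"ty":0,"tz":0,"ax":0,"ay":0,"az":0,"jaw":-1},{"tx":0,"ty":0,"tz":0,"ax":0,"ay":0,"az":0,"jaw":-1},{"tx":0,"ty":0,"tz":0,"ax":0,"ay":0,"az":0,"jaw":-1},{"tx":0,"ty":0,"tz":0,"ax":0,"ay":0,"az":0,"jaw":-1},{"tx":0,"ty":0,"tz":0,"ax":0,"ay":0,"az":0,"jaw":-1},{"tx":0,"ty":0,"tz":0,"ax":0,"ay":0,"az":0,"jaw":-1},{"tx":0,"ty":0,"tz":0,"ax":0,"ay":0,"az":0,"jaw":-1},{"tx":0,"ty":0,"tz":0,"ax":0,"ay":0,"az":0,"jaw":-1}]' 60
python3 - <<'E'
from h import *
print(telemetry.get_obs()["torque"])
E
```

```text
time: 16.7
ee_pos: [0.5637, 0.1246, 0.2443]
tcp_rot: [-179.6, -0.0, 12.3]
wrist_force: [0.4, 0.1, -2.2]
opening: 0.0091
grasp_force: 60.0
[-0.0285903   0.0216585  -0.02216944]
time: 17.95
ee_pos: [0.5636, 0.1251, 0.2443]
tcp_rot: [-179.6, 0.0, 12.3]
wrist_force: [-1.2, 0.5, -2.9]
opening: 0.0092
grasp_force: 60.0
[-0.01568032 -0.00194695 -0.00541953]
```

```bash
python3 -m handwheel '[{"tx":0,"ty":-0.001,"tz":0,"ax":-0.35,"ay":0,"az":0.55,"jaw":-1},{"tx":0,"ty":-0.001,"tz":0,"ax":0,"ay":0,"az":0,"jaw":-1},{"tx":0,"ty":-0.001,"tz":0,"ax":0,"ay":0,"az":0,"jaw":-1},{"tx":0,"ty":-0.001,"tz":0,"ax":0,"ay":0,"az":0,"jaw":-1},{"tx":0,"ty":0,"tz":0,"ax":0,"ay":0,"az":0,"jaw":-1},{"tx":0,"ty":0,"tz":0,"ax":0,"ay":0,"az":0,"jaw":-1},{"tx":0,"ty":0,"tz":0,"ax":0,"ay":0,"az":0,"jaw":-1},{"tx":0,"ty":0,"tz":0,"ax":0,"ay":0,"az":0,"jaw":-1},{"tx":0,"ty":0,"tz":0,"ax":0,"ay":0,"az":0,"jaw":-1},{"tx":0,"ty":0,"tz":0,"ax":0,"ay":0,"az":0,"jaw":-1}]' 60
python3 - <<'E'
from h import *
print(telemetry.get_obs()["torque"]); shot("wrist","w6"); go([.5624,.1310,.244],11.74)
E
```

```text
time: 19.2
ee_pos: [0.5638, 0.1239, 0.2443]
tcp_rot: [-179.7, 0.0, 12.3]
wrist_force: [0.1, 0.0, -2.6]
opening: 0.0089
grasp_force: 60.0
[-0.03127737 -0.02977608  0.04329141]
t=19.25 pos [0.5638 0.1239 0.2443] rpy [-179.71    0.     12.28] F [ 0.6  0.4 -2.4] open 0.0091
first shift (tool, before turning): [ 0.0001 -0.0072  0.0004] then turn [-0.29  0.01  0.54]
or turn, then shift: [ 0.     -0.0073  0.0003]
```

```bash
python3 - <<'E'
from h import *
o=telemetry.get_obs(); print(o["q"].round(3),o["qd"].round(2),o["joint_efforts"].round(1))
a,b=ld("w5")["color"],ld("w6")["color"]
ga,gb=[cv2.cvtColor(x,cv2.COLOR_RGB2GRAY).astype(np.float32) for x in(a,b)]
print(cv2.phaseCorrelate(ga[60:260,380:600].copy(),gb[60:260,380:600].copy()))
E
python3 -m handwheel '[{"tx":0,"ty":0,"tz":0,"ax":0,"ay":0,"az":0,"jaw":-1},{"tx":0,"ty":0,"tz":0,"ax":0,"ay":0,"az":0,"jaw":-1},{"tx":0,"ty":-0.004,"tz":0,"ax":0,"ay":0,"az":0,"jaw":-1},{"tx":0,"ty":0,"tz":0,"ax":0,"ay":0,"az":0,"jaw":-1},{"tx":0,"ty":0,"tz":0,"ax":0,"ay":0,"az":0,"jaw":-1},{"tx":0,"ty":0,"tz":0,"ax":0,"ay":0,"az":0,"jaw":-1},{"tx":0,"ty":0,"tz":0,"ax":0,"ay":0,"az":0,"jaw":-1},{"tx":0,"ty":0,"tz":0,"ax":0,"ay":0,"az":0,"jaw":-1},{"tx":0,"ty":0,"tz":0,"ax":0,"ay":0,"az":0,"jaw":-1},{"tx":0,"ty":0,"tz":0,"ax":0,"ay":0,"az":0,"jaw":-1}]' 60
python3 - <<'E'
from h import *
o=telemetry.get_obs(); print(o["q"].round(3)); go([.5624,.1310,.244],11.74)
E
```

```text
[ 12.25    9.143  16.124  96.985   0.289 179.973] [ 0.04  0.08 -0.12  0.08 -0.02  0.02] [ -0.  -57.6  47.4   0.    0.   -0. ]
((1.2101790381783673, 0.24655196978741856), 0.9770553860134549)
time: 20.5
ee_pos: [0.5634, 0.126, 0.2444]
tcp_rot: [-179.6, 0.0, 12.4]
wrist_force: [-1.2, -0.5, -1.6]
opening: 0.0092
grasp_force: 60.0
[ 12.424   9.147  16.129  96.989   0.371 179.974]
t=20.50 pos [0.5634 0.126  0.2444] rpy [-1.7963e+02  1.0000e-02  1.2450e+01] F [-1.2 -0.5 -1.6] open 0.0092
first shift (tool, before turning): [ 0.0001 -0.0051  0.0004] then turn [-0.37  0.01  0.71]
or turn, then shift: [ 0.0001 -0.0051  0.0004]
```

The last joint is at its 180° limit, so the arm can't reach this yaw and creeps. I'll lift and take the half-turned grasp, at yaw 191.7.

```bash
python3 -m handwheel '[{"tx":0,"ty":0,"tz":-0.03,"ax":0,"ay":0,"az":0,"jaw":-1},{"tx":0,"ty":0,"tz":-0.03,"ax":0,"ay":0,"az":0,"jaw":-1},{"tx":0,"ty":0,"tz":0,"ax":0,"ay":0,"az":-10.6,"jaw":-1},{"tx":0,"ty":0,"tz":0,"ax":0,"ay":0,"az":-10.6,"jaw":-1},{"tx":0,"ty":0,"tz":0,"ax":0,"ay":0,"az":-10.6,"jaw":-1},{"tx":0,"ty":0,"tz":0,"ax":0,"ay":0,"az":-10.6,"jaw":-1},{"tx":0,"ty":0,"tz":0,"ax":0,"ay":0,"az":-10.6,"jaw":-1},{"tx":0,"ty":0,"tz":0,"ax":0,"ay":0,"az":-10.6,"jaw":-1},{"tx":0,"ty":0,"tz":0,"ax":0,"ay":0,"az":-10.6,"jaw":-1},{"tx":0,"ty":0,"tz":0,"ax":0,"ay":0,"az":-10.6,"jaw":-1}]' 60
python3 -m handwheel '[{"tx":0,"ty":0,"tz":0,"ax":0,"ay":0,"az":-10.5,"jaw":-1},{"tx":0,"ty":0,"tz":0,"ax":0,"ay":0,"az":-10.5,"jaw":-1},{"tx":0,"ty":0,"tz":0,"ax":0,"ay":0,"az":-10.5,"jaw":-1},{"tx":0,"ty":0,"tz":0,"ax":0,"ay":0,"az":-10.5,"jaw":-1},{"tx":0,"ty":0,"tz":0,"ax":0,"ay":0,"az":-10.5,"jaw":-1},{"tx":0,"ty":0,"tz":0,"ax":0,"ay":0,"az":-10.5,"jaw":-1},{"tx":0,"ty":0,"tz":0,"ax":0,"ay":0,"az":-10.5,"jaw":-1},{"tx":0,"ty":0,"tz":0,"ax":0,"ay":0,"az":-10.5,"jaw":-1},{"tx":0,"ty":0,"tz":0,"ax":0,"ay":0,"az":-10.5,"jaw":-1},{"tx":0,"ty":0,"tz":0,"ax":0,"ay":0,"az":0,"jaw":-1}]' 60
python3 - <<'E'
from h import *
go([.5636,.1256,.244],191.74)
E
```

```text
time: 21.75
ee_pos: [0.5635, 0.1256, 0.3044]
tcp_rot: [-180.0, -0.4, 97.6]
wrist_force: [-1.0, 0.1, -2.3]
opening: 0.0093
grasp_force: 60.0
time: 23.0
ee_pos: [0.5635, 0.1256, 0.3044]
tcp_rot: [179.6, -0.0, -168.3]
wrist_force: [0.2, -0.2, -2.6]
opening: 0.0092
grasp_force: 60.0
t=23.00 pos [0.5635 0.1256 0.3044] rpy [ 1.7963e+02 -1.0000e-02 -1.6833e+02] F [ 0.2 -0.2 -2.6] open 0.0092
first shift (tool, before turning): [-0.0001 -0.0004  0.0604] then turn [ 0.37 -0.01 -0.07]
or turn, then shift: [-0.0001 -0.      0.0604]
```

```bash
python3 -m handwheel '[{"tx":0,"ty":0,"tz":0,"ax":0.37,"ay":0,"az":-0.07,"jaw":-1},{"tx":0,"ty":0,"tz":0.03,"ax":0,"ay":0,"az":0,"jaw":-1},{"tx":0,"ty":0,"tz":0.02,"ax":0,"ay":0,"az":0,"jaw":-1},{"tx":0,"ty":0,"tz":0.0104,"ax":0,"ay":0,"az":0,"jaw":-1},{"tx":0,"ty":0,"tz":0,"ax":0,"ay":0,"az":0,"jaw":-1},{"tx":0,"ty":0.001,"tz":0,"ax":0,"ay":0,"az":0,"jaw":-1},{"tx":0,"ty":0.001,"tz":0,"ax":0,"ay":0,"az":0,"jaw":-1},{"tx":0,"ty":0.001,"tz":0,"ax":0,"ay":0,"az":0,"jaw":-1},{"tx":0,"ty":0,"tz":0,"ax":0,"ay":0,"az":0,"jaw":-1},{"tx":0,"ty":0,"tz":0,"ax":0,"ay":0,"az":0,"jaw":-1}]' 60
python3 - <<'E'
from h import *
go([.5624,.1310,.244],191.74); print(telemetry.get_obs()["torque"])
E
```

```text
time: 24.25
ee_pos: [0.5629, 0.1286, 0.244]
tcp_rot: [-180.0, -0.0, -168.2]
wrist_force: [-0.8, 0.2, -2.4]
opening: 0.0092
grasp_force: 60.1
t=24.25 pos [0.5629 0.1286 0.244 ] rpy [-1.8000e+02 -1.0000e-02 -1.6818e+02] F [-0.8  0.2 -2.4] open 0.0092
first shift (tool, before turning): [-0.      0.0025  0.    ] then turn [-0.   -0.01  0.08]
or turn, then shift: [-0.      0.0025  0.    ]
[0.00836963 0.02120352 0.02428698]
```

Tracking is accurate now. About 2.5 mm of travel remains before contact, so I'll approach in small steps.

```bash
python3 -m handwheel '[{"tx":0,"ty":0.0005,"tz":0,"ax":0,"ay":0,"az":0,"jaw":-1},{"tx":0,"ty":0.0005,"tz":0,"ax":0,"ay":0,"az":0,"jaw":-1},{"tx":0,"ty":0.0005,"tz":0,"ax":0,"ay":0,"az":0,"jaw":-1},{"tx":0,"ty":0,"tz":0,"ax":0,"ay":0,"az":0,"jaw":-1},{"tx":0,"ty":0,"tz":0,"ax":0,"ay":0,"az":0,"jaw":-1},{"tx":0,"ty":0,"tz":0,"ax":0,"ay":0,"az":0,"jaw":-1},{"tx":0,"ty":0,"tz":0,"ax":0,"ay":0,"az":0,"jaw":-1},{"tx":0,"ty":0,"tz":0,"ax":0,"ay":0,"az":0,"jaw":-1},{"tx":0,"ty":0,"tz":0,"ax":0,"ay":0,"az":0,"jaw":-1},{"tx":0,"ty":0,"tz":0,"ax":0,"ay":0,"az":0,"jaw":-1}]' 60
python3 -c '
from h import *
print(telemetry.get_obs()["torque"])'
python3 -m handwheel '[{"tx":0,"ty":0.0004,"tz":0,"ax":0,"ay":0,"az":0,"jaw":-1},{"tx":0,"ty":0.0003,"tz":0,"ax":0,"ay":0,"az":0,"jaw":-1},{"tx":0,"ty":0,"tz":0,"ax":0,"ay":0,"az":0,"jaw":-1},{"tx":0,"ty":0,"tz":0,"ax":0,"ay":0,"az":0,"jaw":-1},{"tx":0,"ty":0,"tz":0,"ax":0,"ay":0,"az":0,"jaw":-1},{"tx":0,"ty":0,"tz":0,"ax":0,"ay":0,"az":0,"jaw":-1},{"tx":0,"ty":0,"tz":0,"ax":0,"ay":0,"az":0,"jaw":-1},{"tx":0,"ty":0,"tz":0,"ax":0,"ay":0,"az":0,"jaw":-1},{"tx":0,"ty":0,"tz":0,"ax":0,"ay":0,"az":0,"jaw":-1},{"tx":0,"ty":0,"tz":0,"ax":0,"ay":0,"az":0,"jaw":-1}]' 60
python3 -c '
from h import *
print(telemetry.get_obs()["torque"])'
```

```text
time: 25.5
ee_pos: [0.5625, 0.13, 0.244]
tcp_rot: [-180.0, -0.0, -168.2]
wrist_force: [-0.5, 0.7, -1.6]
opening: 0.0094
grasp_force: 60.1
[ 0.00181805  0.01946316 -0.00757666]
time: 26.75
ee_pos: [0.5624, 0.1307, 0.244]
tcp_rot: [180.0, -0.0, -168.2]
wrist_force: [0.4, 0.3, -2.1]
opening: 0.0093
grasp_force: 60.1
[ 0.02813172 -0.05959333 -0.01089833]
```

```bash
python3 -m handwheel '[{"tx":0,"ty":0.0002,"tz":0,"ax":0,"ay":0,"az":0,"jaw":-1},{"tx":0,"ty":0.0002,"tz":0,"ax":0,"ay":0,"az":0,"jaw":-1},{"tx":0,"ty":0.0002,"tz":0,"ax":0,"ay":0,"az":0,"jaw":-1},{"tx":0,"ty":0.0002,"tz":0,"ax":0,"ay":0,"az":0,"jaw":-1},{"tx":0,"ty":0.0002,"tz":0,"ax":0,"ay":0,"az":0,"jaw":-1},{"tx":0,"ty":0,"tz":0,"ax":0,"ay":0,"az":0,"jaw":-1},{"tx":0,"ty":0,"tz":0,"ax":0,"ay":0,"az":0,"jaw":-1},{"tx":0,"ty":0,"tz":0,"ax":0,"ay":0,"az":0,"jaw":-1},{"tx":0,"ty":0,"tz":0,"ax":0,"ay":0,"az":0,"jaw":-1},{"tx":0,"ty":0,"tz":0,"ax":0,"ay":0,"az":0,"jaw":-1}]' 60
python3 -c '
from h import *
print(telemetry.get_obs()["torque"]); go([.5624,.131,.244],191.74)'
```

```text
time: 28.0
ee_pos: [0.5622, 0.1317, 0.244]
tcp_rot: [180.0, -0.0, -168.2]
wrist_force: [-0.3, -0.2, -2.9]
opening: 0.0093
grasp_force: 60.1
[0.06355783 0.00756864 0.01587183]
t=28.00 pos [0.5622 0.1317 0.244 ] rpy [ 1.8000e+02 -1.0000e-02 -1.6818e+02] F [-0.3 -0.2 -2.9] open 0.0093
first shift (tool, before turning): [-0.0001 -0.0007 -0.    ] then turn [ 0.   -0.01  0.08]
or turn, then shift: [-0.0001 -0.0007 -0.    ]
```

```bash
python3 -m handwheel '[{"tx":0,"ty":0.0002,"tz":0,"ax":0,"ay":0,"az":0,"jaw":-1},{"tx":0,"ty":0.0002,"tz":0,"ax":0,"ay":0,"az":0,"jaw":-1},{"tx":0,"ty":0.0002,"tz":0,"ax":0,"ay":0,"az":0,"jaw":-1},{"tx":0,"ty":0.0002,"tz":0,"ax":0,"ay":0,"az":0,"jaw":-1},{"tx":0,"ty":0.0002,"tz":0,"ax":0,"ay":0,"az":0,"jaw":-1},{"tx":0,"ty":0,"tz":0,"ax":0,"ay":0,"az":0,"jaw":-1},{"tx":0,"ty":0,"tz":0,"ax":0,"ay":0,"az":0,"jaw":-1},{"tx":0,"ty":0,"tz":0,"ax":0,"ay":0,"az":0,"jaw":-1},{"tx":0,"ty":0,"tz":0,"ax":0,"ay":0,"az":0,"jaw":-1},{"tx":0,"ty":0,"tz":0,"ax":0,"ay":0,"az":0,"jaw":-1}]' 60
python3 -c '
from h import *
print(telemetry.get_obs()["torque"]); shot("wrist","w7"); c=ld("w7")
cv2.imwrite("pics/crop7.png",cv2.resize(c["color"][120:330,230:400,::-1],None,fx=2.8,fy=2.8,interpolation=cv2.INTER_CUBIC))'
```

```text
time: 29.25
ee_pos: [0.562, 0.1325, 0.244]
tcp_rot: [-180.0, -0.0, -168.2]
wrist_force: [0.6, -5.2, -2.3]
opening: 0.0094
grasp_force: 60.0
[-1.40611039 -0.22518175 -0.07896519]
```

View pics/crop7.png

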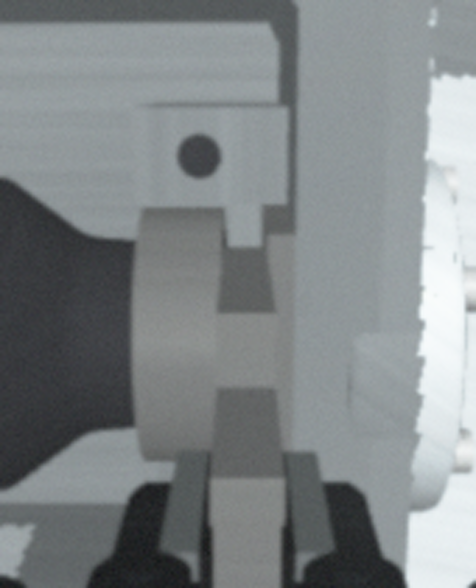

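Contact with the plate at −5 N. The crop shows the feet (220–270) between the bearing edge (222) and the plate edge (268). I'll back off 0.4 mm and lower gently past the bearing's rim.

```bash
python3 -m handwheel '[{"tx":0,"ty":-0.0004,"tz":0,"ax":0,"ay":0,"az":0,"jaw":-1},{"tx":0,"ty":0,"tz":0,"ax":0,"ay":0,"az":0,"jaw":-1},{"tx":0,"ty":0,"tz":0.002,"ax":0,"ay":0,"az":0,"jaw":-1},{"tx":0,"ty":0,"tz":0.002,"ax":0,"ay":0,"az":0,"jaw":-1},{"tx":0,"ty":0,"tz":0.002,"ax":0,"ay":0,"az":0,"jaw":-1},{"tx":0,"ty":0,"tz":0.002,"ax":0,"ay":0,"az":0,"jaw":-1},{"tx":0,"ty":0,"tz":0.001,"ax":0,"ay":0,"az":0,"jaw":-1},{"tx":0,"ty":0,"tz":0,"ax":0,"ay":0,"az":0,"jaw":-1},{"tx":0,"ty":0,"tz":0,"ax":0,"ay":0,"az":0,"jaw":-1},{"tx":0,"ty":0,"tz":0,"ax":0,"ay":0,"az":0,"jaw":-1}]' 60
python3 -c '
from h import *
print(telemetry.get_obs()["torque"])'
```

```text
time: 30.55
ee_pos: [0.562, 0.1323, 0.2347]
tcp_rot: [180.0, -0.0, -168.2]
wrist_force: [1.6, -2.4, -3.3]
opening: 0.009
grasp_force: 60.0
[-0.88265404 -0.30122245 -0.01964753]
```

```bash
python3 -m handwheel '[{"tx":0,"ty":-0.0001,"tz":0.002,"ax":0,"ay":0,"az":0,"jaw":-1},{"tx":0,"ty":0,"tz":0.002,"ax":0,"ay":0,"az":0,"jaw":-1},{"tx":0,"ty":0,"tz":0.002,"ax":0,"ay":0,"az":0,"jaw":-1},{"tx":0,"ty":0,"tz":0.002,"ax":0,"ay":0,"az":0,"jaw":-1},{"tx":0,"ty":0,"tz":0.002,"ax":0,"ay":0,"az":0,"jaw":-1},{"tx":0,"ty":0,"tz":0.002,"ax":0,"ay":0,"az":0,"jaw":-1},{"tx":0,"ty":0,"tz":0.002,"ax":0,"ay":0,"az":0,"jaw":-1},{"tx":0,"ty":0,"tz":0,"ax":0,"ay":0,"az":0,"jaw":-1},{"tx":0,"ty":0,"tz":0,"ax":0,"ay":0,"az":0,"jaw":-1},{"tx":0,"ty":0,"tz":0,"ax":0,"ay":0,"az":0,"jaw":-1}]' 60
python3 -c '
from h import *
print(telemetry.get_obs()["torque"])'
```

```text
time: 31.8
ee_pos: [0.562, 0.1322, 0.2207]
tcp_rot: [180.0, -0.0, -168.2]
wrist_force: [2.0, -2.8, -3.4]
opening: 0.0091
grasp_force: 60.0
[-0.79678487 -0.31589349 -0.08147658]
```

It slides in freely. Now the slack check: move 1.2 mm towards the bearing and read the force.

```bash
python3 -m handwheel '[{"tx":0,"ty":-0.0003,"tz":0,"ax":0,"ay":0,"az":0,"jaw":-1},{"tx":0,"ty":-0.0003,"tz":0,"ax":0,"ay":0,"az":0,"jaw":-1},{"tx":0,"ty":-0.0003,"tz":0,"ax":0,"ay":0,"az":0,"jaw":-1},{"tx":0,"ty":-0.0003,"tz":0,"ax":0,"ay":0,"az":0,"jaw":-1},{"tx":0,"ty":0,"tz":0,"ax":0,"ay":0,"az":0,"jaw":-1},{"tx":0,"ty":0,"tz":0,"ax":0,"ay":0,"az":0,"jaw":-1},{"tx":0,"ty":0,"tz":0,"ax":0,"ay":0,"az":0,"jaw":-1},{"tx":0,"ty":0,"tz":0,"ax":0,"ay":0,"az":0,"jaw":-1},{"tx":0,"ty":0,"tz":0,"ax":0,"ay":0,"az":0,"jaw":-1},{"tx":0,"ty":0,"tz":0,"ax":0,"ay":0,"az":0,"jaw":-1}]' 60
python3 -c '
from h import *
print(telemetry.get_obs()["torque"])'
```

```text
time: 33.05
ee_pos: [0.5623, 0.131, 0.221]
tcp_rot: [180.0, -0.0, -168.2]
wrist_force: [-0.0, 0.2, -2.6]
opening: 0.009
grasp_force: 60.0
[ 0.01262161 -0.04610582 -0.02673774]
```

```bash
python3 -m handwheel '[{"tx":0,"ty":-0.0002,"tz":0,"ax":0,"ay":0,"az":0,"jaw":-1},{"tx":0,"ty":-0.0002,"tz":0,"ax":0,"ay":0,"az":0,"jaw":-1},{"tx":0,"ty":-0.0002,"tz":0,"ax":0,"ay":0,"az":0,"jaw":-1},{"tx":0,"ty":-0.0002,"tz":0,"ax":0,"ay":0,"az":0,"jaw":-1},{"tx":0,"ty":0,"tz":0,"ax":0,"ay":0,"az":0,"jaw":-1},{"tx":0,"ty":0,"tz":0,"ax":0,"ay":0,"az":0,"jaw":-1},{"tx":0,"ty":0,"tz":0,"ax":0,"ay":0,"az":0,"jaw":-1},{"tx":0,"ty":0,"tz":0,"ax":0,"ay":0,"az":0,"jaw":-1},{"tx":0,"ty":0,"tz":0,"ax":0,"ay":0,"az":0,"jaw":-1},{"tx":0,"ty":0,"tz":0,"ax":0,"ay":0,"az":0,"jaw":-1}]' 60
python3 -c '
from h import *
print(telemetry.get_obs()["torque"])'
```

```text
time: 34.3
ee_pos: [0.5625, 0.1304, 0.221]
tcp_rot: [180.0, -0.0, -168.2]
wrist_force: [-1.7, 5.2, -1.8]
opening: 0.0096
grasp_force: 60.0
[ 1.33469236  0.26844213 -0.02526944]
```

Contact on the bearing at +5 N. The slack is about 1.5–2 mm, so the gap is about 11.8 mm and 12.5 mm cannot enter: the thin one is right. I'll centre it and lower it.

```bash
python3 -m handwheel '[{"tx":0,"ty":0.0009,"tz":0,"ax":0,"ay":0,"az":0,"jaw":-1},{"tx":0,"ty":0,"tz":0.004,"ax":0,"ay":0,"az":0,"jaw":-1},{"tx":0,"ty":0,"tz":0.004,"ax":0,"ay":0,"az":0,"jaw":-1},{"tx":0,"ty":0,"tz":0.004,"ax":0,"ay":0,"az":0,"jaw":-1},{"tx":0,"ty":0,"tz":0.004,"ax":0,"ay":0,"az":0,"jaw":-1},{"tx":0,"ty":0,"tz":0.004,"ax":0,"ay":0,"az":0,"jaw":-1},{"tx":0,"ty":0,"tz":0.004,"ax":0,"ay":0,"az":0,"jaw":-1},{"tx":0,"ty":0,"tz":0.004,"ax":0,"ay":0,"az":0,"jaw":-1},{"tx":0,"ty":0,"tz":0,"ax":0,"ay":0,"az":0,"jaw":-1},{"tx":0,"ty":0,"tz":0,"ax":0,"ay":0,"az":0,"jaw":-1}]' 60
python3 -c '
from h import *
print(telemetry.get_obs()["torque"])'
```

```text
time: 35.55
ee_pos: [0.5623, 0.1311, 0.193]
tcp_rot: [-180.0, -0.0, -168.2]
wrist_force: [0.5, 0.4, -2.1]
opening: 0.0086
grasp_force: 60.1
[-0.01065256  0.0161436  -0.03794395]
```

```bash
python3 -m handwheel '[{"tx":0,"ty":0,"tz":0.003,"ax":0,"ay":0,"az":0,"jaw":-1},{"tx":0,"ty":0,"tz":0.002,"ax":0,"ay":0,"az":0,"jaw":-1},{"tx":0,"ty":0,"tz":0.0005,"ax":0,"ay":0,"az":0,"jaw":-1},{"tx":0,"ty":0,"tz":0.0005,"ax":0,"ay":0,"az":0,"jaw":-1},{"tx":0,"ty":0,"tz":0.0005,"ax":0,"ay":0,"az":0,"jaw":-1},{"tx":0,"ty":0,"tz":0,"ax":0,"ay":0,"az":0,"jaw":-1},{"tx":0,"ty":0,"tz":0,"ax":0,"ay":0,"az":0,"jaw":-1},{"tx":0,"ty":0,"tz":0,"ax":0,"ay":0,"az":0,"jaw":-1},{"tx":0,"ty":0,"tz":0,"ax":0,"ay":0,"az":0,"jaw":-1},{"tx":0,"ty":0,"tz":0,"ax":0,"ay":0,"az":0,"jaw":-1}]' 60
```

```text
time: 36.8
ee_pos: [0.5623, 0.1311, 0.1865]
tcp_rot: [180.0, -0.0, -168.2]
wrist_force: [0.4, -0.9, -1.8]
opening: 0.0088
grasp_force: 60.1
```

```bash
python3 -m handwheel '[{"tx":0,"ty":0,"tz":0.0003,"ax":0,"ay":0,"az":0,"jaw":-1},{"tx":0,"ty":0,"tz":0.0003,"ax":0,"ay":0,"az":0,"jaw":-1},{"tx":0,"ty":0,"tz":0.0003,"ax":0,"ay":0,"az":0,"jaw":-1},{"tx":0,"ty":0,"tz":0,"ax":0,"ay":0,"az":0,"jaw":-1},{"tx":0,"ty":0,"tz":0,"ax":0,"ay":0,"az":0,"jaw":-1},{"tx":0,"ty":0,"tz":0,"ax":0,"ay":0,"az":0,"jaw":-1},{"tx":0,"ty":0,"tz":0,"ax":0,"ay":0,"az":0,"jaw":-1},{"tx":0,"ty":0,"tz":0,"ax":0,"ay":0,"az":0,"jaw":-1},{"tx":0,"ty":0,"tz":0,"ax":0,"ay":0,"az":0,"jaw":-1},{"tx":0,"ty":0,"tz":0,"ax":0,"ay":0,"az":0,"jaw":-1}]' 60
```

```text
time: 38.05
ee_pos: [0.5623, 0.1311, 0.186]
tcp_rot: [180.0, 0.0, -168.2]
wrist_force: [-1.8, -0.4, 4.8]
opening: 0.0088
grasp_force: 61.1
```

Seated on the shoulder: +5 N at TCP 0.186, exactly the height predicted. Release and rise.

```bash
python3 -m handwheel '[{"tx":0,"ty":0,"tz":0,"ax":0,"ay":0,"az":0,"jaw":-0.4},{"tx":0,"ty":0,"tz":0,"ax":0,"ay":0,"az":0,"jaw":-0.4},{"tx":0,"ty":0,"tz":0,"ax":0,"ay":0,"az":0,"jaw":-0.4},{"tx":0,"ty":0,"tz":-0.01,"ax":0,"ay":0,"az":0,"jaw":-0.4},{"tx":0,"ty":0,"tz":-0.03,"ax":0,"ay":0,"az":0,"jaw":-0.4},{"tx":0,"ty":0,"tz":-0.05,"ax":0,"ay":0,"az":0,"jaw":-0.4},{"tx":0,"ty":0,"tz":-0.05,"ax":0,"ay":0,"az":0,"jaw":-0.4},{"tx":0,"ty":0,"tz":0,"ax":0,"ay":0,"az":0,"jaw":-0.4},{"tx":0,"ty":0,"tz":0,"ax":0,"ay":0,"az":0,"jaw":-0.4},{"tx":0,"ty":0,"tz":0,"ax":0,"ay":0,"az":0,"jaw":-0.4}]' 60
python3 -c '
from h import *
shot("wrist","w8"); shot("top","t8")
a,b=ld("w8")["color"],ld("t8")["color"]
o=np.zeros((480,790,3),np.uint8); o[:,:460]=a[:,90:550]; o[:330,465:790]=cv2.resize(b[100:290,380:565],(325,330)); cv2.imwrite("pics/v8.png",o[:,:,::-1])'
```

```text
time: 39.3
ee_pos: [0.5621, 0.131, 0.3243]
tcp_rot: [-180.0, -0.1, -168.2]
wrist_force: [-0.1, -0.6, 0.7]
opening: 0.0256
grasp_force: 0.0
```

View pics/v8.png

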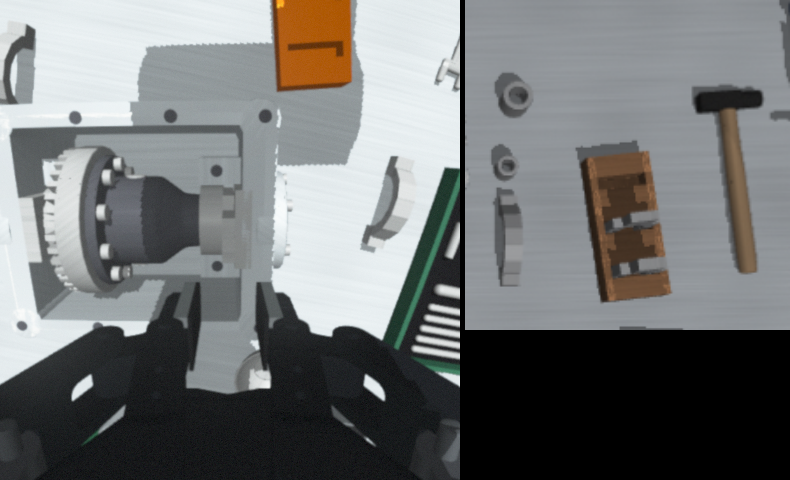

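The thin spacer stands upright in the gap at (228,215). The mid and thick ones stand in their rack slots at right, and the caps and sockets are undisturbed. Handing in.

```bash
python3 -c '
from h import *
print(workorder.job_done())'
```

```text
the job is handed in; nothing more can be done
None
```

Job handed in: the thin (10 mm) spacer is in the gap, seated on its shoulder, and the mid and thick spacers stand in the rack. I never tried either of those in the gap, but ruled them out because it measured about 11.8 mm by touch (about 10.5 mm by camera).

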